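# Take the last with the loose footbed off the bench jack

### The job

One of the two shoe lasts on the bench jacks has a cork footbed lying loose on its upturned sole. Its toe clamp is already slackened: swing the clamp's arm aside as far as it goes, then lift that last straight up, well clear of the jack's pin, without letting the footbed slide. Finish while holding it there, level and still, in the gripper; leave the other last and the things on the bench alone.

Things in the scene. Friction and masses are not known exactly. Their poses are not given: they have to be found in the camera images.
- last_waist (a point): The shoe last to lift: pale plastic, upside down on its jack, 225 x 73 x 90 mm high, 350 to 650 g. This point: middle of its narrow waist, 24 mm below the sole, 66 mm above its flat underside; the place to grip, within 10 mm of its balance point. x from heel to toe, y across, z up. Flat upright waist sides 46 mm apart in y, 20 mm to either side in x, from the sole to 16 mm below this point.
- last_sole (a point): Middle of that last's flat, level, upturned sole, on its surface, 20 mm behind (towards the heel) and 24 mm above last_waist; the footbed belongs with its middle here. Axes as last_waist.
- footbed_mid (a point): Cork footbed, 147 mm long, 6 mm thick, 35 g, lying loose on that last's sole along it. This point: its middle, half-way up its thickness. At the waist it is 40 mm wide, narrower than the last, so fingers reach the last's sides past it.
- pin_tip (a point): Top of the upright steel pin (12 mm thick, 45 mm long) of that last's jack, 145 mm above the bench. It stands in a blind bore in the last's underside, 15 mm wide and 50 mm deep, 30 mm heelwards of last_waist: the last must rise straight up more than 45 mm to come off. The jack is bolted down.
- toe_clamp (a joint): Toe clamp of that jack: a level arm that swings about an upright post. 0 = arm across the last's toe, blocking the way up; it grows, clockwise seen from above, to its stop at 1.45 rad, arm pointing ahead of the toe and out of the way. It needs 1 to 2 N at the knob and stays where it is left.
- clamp_knob (a point): Middle of the round black knob on the end of the clamp's arm, 75 mm from the post's axis: upright, 28 mm across, 24 mm high, 244 mm above the bench, fixed to the arm. The arm's top lies 18 mm below this point, the last's sole 54 mm below, the footbed's top 48 mm below.
- clamp_post (a point): On the upright axis about which the clamp's arm swings, at the height of clamp_knob.
- other_last: The other last, of the same size, bare, on the other jack (whose clamp stands swung aside): leave it there. Origin: centre of the bore's mouth in its underside; x to the toe, z up; its top is 90 mm above.
- hammer: Shoemaker's hammer lying on the bench, 210 mm long: leave it. Origin on the bench under its middle.
- pincers: Pincers lying on the bench, 190 mm long: leave them. Origin on the bench.
- tack_tin: Round closed tin of tacks, 71 mm across, 40 mm high, between the jacks: leave it. Origin at its underside.
- glue_bottle: White bottle, 52 mm across, 130 mm high: leave it. Origin at its underside.
- brush: Bench brush, 125 mm long, 42 mm high: leave it. Origin at its underside.
- heel_piece: Black rubber heel piece, 12 mm thick: leave it. Origin at its underside.
- rasp: Rasp with a wooden handle, 245 mm long, lying on the bench: leave it. Origin on the bench.
Things that resemble listed ones, but are neither listed nor needed, are in the scene too. Leave any purple or red look-alike of the other_last alone.

How it is judged:
By the outcome, as a careful person would: the job done as asked, in the order asked, and still so for the second after the job is handed in, while the arm keeps its last pose, push and grip.
It also fails if it takes over 54 s, if anything falls off the work surface, if the arm or the gripper's body presses on something with over 40 N, if the wrist force passes 120 N, or if a joint passes its speed limit or range.

### The arm

A 6-joint arm with a two-finger parallel gripper is mounted at the origin on the work surface. World frame = base frame: x ahead of the robot, y to its left, z up, the work surface at z = 0. Lengths are in mm, angles in rad, forces in N, time in s.
With the tool pointing down it reaches from about 275 to 750 mm from the base axis. Payload 10.2 kg.
Tool frame: the origin (TCP) lies at the very end of the fingers, on their centre line; the grasp point (between the pads) lies 19 mm behind it; y points along the fingers, x is the direction in which the jaws open and shut, and the axes are right-handed (so a half turn about y gives the same grasp; the last joint's range is limited). The gripper opens to 85 mm and grips with 20 to 120 N. Pads are 22 mm wide; open, the fingers measure 114 mm over their backs; the gripper's body (76 mm by 85 mm) begins 54 mm behind the grasp point. The pads swing forward as they close: fully open they stand 13 mm farther back than shut.
Start: joints at [1.04, 0.313, 1.498, -0, 1.331, -0.223], TCP at [159.068, 500.328, 231.294] pointing down, gripper open.
Joint ranges: [-2.94, 2.94], [-0.97, 2.17], [0.19, 2.56], [-1.23, 4.37], [0.02, 3.11], [-2.88, 2.88]. Speed limits (rad/s): [2.39, 2.39, 3.01, 3.14, 3.14, 3.14].

### API

Orientations are given as a unit quaternion [w, x, y, z].
In Python, from rig import telemetry, imaging, ctrl gives the robot as it stands.
- The arm moves only by the shell command python3 -m handwheel 'ROWS' [FORCE]. ROWS is JSON, a list of rows, each an object with "delta_pos": the shift along the tool's x, y, z in cm, a list of three; "twist": the turn, a rotation vector about the tool's x, y, z in rad, a list of three; "jaw": the opening, from 0 (shut) to 1 (fully open). A call has exactly 10 rows; each row is the pose to reach, as a shift and turn from the pose commanded when the call began, along the tool's axes at that moment; what a row does not reach only later rows make up. A row lasts 1/12 s, in which the tool goes at most 41.7 mm and 7.16 degrees, less where a joint would pass 70% of its speed; a pose out of reach is approached as far as the arm can. A call with a gripper value outside its range is refused whole. The fingers move at their own pace and stop on an object; FORCE is the grip in N (left out, the last holds). Time passes only in rows, so rows that repeat a pose let the fingers close, or fill a call up. It gives the time, the measured TCP pose, the force and the opening at its end, in the units of the state.
- telemetry.sense(): the state, without advancing time (a new reading comes with each control period).
- imaging.capture(name): name is "scene" or "top" or "wrist"; returns a dict with "frame" (400x640x3 uint8, red, green, blue), "z_map" (400x640 float32, mm along the optical axis (not along the pixel's ray), 0 where there is no reading), "fx", "fy", "cx", "cy" (pixels), "rvec" (rotation vector, rad) and "tvec" (3), from world to camera coordinates, as OpenCV has them. Camera axes: x right, y down, z forward; pixel columns grow to the right and rows downward; lengths in mm; the calibration is good to about 2 mm. A picture is of the moment at which its call begins.
- ctrl.finish_job(): hands the job in, once; it reports no verdict.
The state is a dict: "time_s": time; "joints": joint angles; "dq": joint speeds; "tau": joint torques, N m; "eef_pos": TCP position; "ee_rot": TCP orientation; "force": force on the tool from outside, world axes, zero at the start; "wrist_torque": the same for the moment, N m; "grip_width": opening from 0.0 (shut) to 1.0 (fully open).
Only numpy, scipy, OpenCV 4.12 (cv2) and the standard library are available. Lean on these libraries where they do the work, as an engineer would, in place of code of your own. Each camera call takes 0.05 s, during which the arm holds its last target.

## Working session

There is one attempt and no reset: what is moved stays moved. The work goes in short steps, Python scripts to look and compute and a shell command to move; the robot and the scene stay as the last step left them, time stands still between calls to the robot, and variables do not carry over. Pictures are saved under pics/ and viewed, and the job is handed in when it is done.

```bash
ls; mkdir -p pics; python3 - <<'E'
from rig import telemetry, imaging, ctrl
import cv2,numpy as np
print(telemetry.sense())
for n in ("scene","top","wrist"):
    d=imaging.capture(n)
    cv2.imwrite(f"pics/{n}0.png",d["frame"][:,:,::-1])
    np.savez(f"pics/{n}0.npz",**d)
    R=cv2.Rodrigues(np.array(d["rvec"],float))[0];print(n,d["fx"],d["cx"],d["cy"],(-R.T@np.array(d["tvec"]).ravel()).round(0),R.round(2).tolist())
E
```

```text
pics
{'time_s': 0.0, 'joints': array([ 1.03960553e+00,  3.13472082e-01,  1.49847827e+00,  1.62133350e-07,
        1.33100568e+00, -2.23385308e-01]), 'dq': array([ 8.63906669e-04,  7.88893702e-04, -5.27995804e-05, -6.84798929e-04,
       -1.17706718e-03, -3.61179748e-06]), 'tau': array([ 6.40818489e-04, -4.12267077e+01, -2.59742939e+01, -1.52923376e-04,
        4.16922805e-03, -1.84601373e-05]), 'eef_pos': array([158.9204134 , 500.08237021, 230.70827806]), 'ee_rot': array([-0.57054674,  0.57092925,  0.41699964, -0.41788457]), 'force': array([ 0.12252389, -0.56455994,  0.12262065]), 'wrist_torque': array([ 0.018093  , -0.00515615, -0.01013097]), 'grip_width': 0.9999222524358805}
scene 449.75240984735746 311.7708555512592 197.56526069585829 [1406.  -33. 1185.] [[0.04, 1.0, -0.0], [0.73, -0.03, -0.69], [-0.69, 0.02, -0.73]]
top 383.26366835070144 315.3720690755639 201.38187082815665 [ 311.  -31. 1430.] [[-0.02, -1.0, -0.0], [-1.0, 0.02, -0.08], [0.08, 0.0, -1.0]]
wrist 301.69700644115835 323.81353439958815 197.1919364354412 [ 82. 526. 373.] [[0.3, 0.95, -0.0], [0.9, -0.29, 0.32], [0.3, -0.1, -0.95]]
```

View pics/scene0.png

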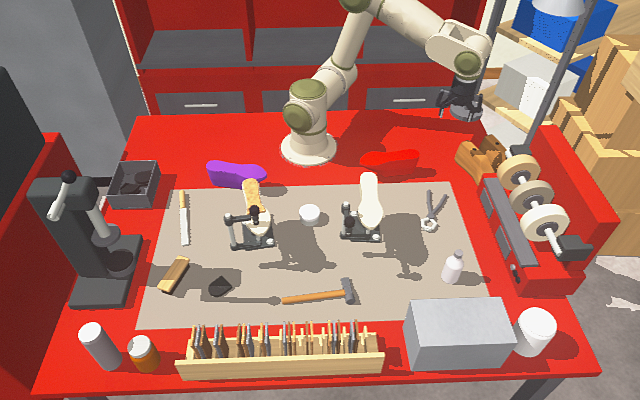

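View pics/top0.png

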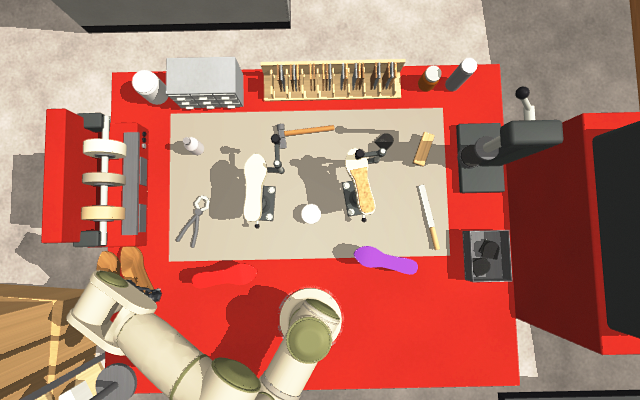

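View pics/wrist0.png

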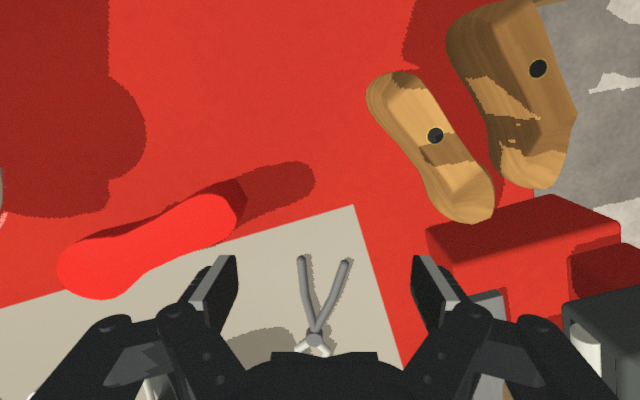

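The target is at about (358,185) in the top view, with the footbed on it and its toe pointing away from the robot. The clamp post is near (383,140). I'll zoom in on both views.

```bash
cat > h.py <<'E'
import numpy as np,cv2
def load(f):
    d=dict(np.load(f)); return d
def RT(d): return cv2.Rodrigues(np.array(d["rvec"],float))[0],np.array(d["tvec"],float).ravel()
def cloud(d):
    R,t=RT(d); z=d["z_map"].astype(float); v,u=np.mgrid[:z.shape[0],:z.shape[1]]
    P=np.stack([(u-d["cx"])/d["fx"]*z,(v-d["cy"])/d["fy"]*z,z],-1)
    W=(P-t)@R; W[z==0]=np.nan; return W
def ray(d,u,v,h):
    R,t=RT(d); c=-R.T@t; r=R.T@np.array([(u-d["cx"])/d["fx"],(v-d["cy"])/d["fy"],1.]); return c+r*(h-c[2])/r[2]
def proj(d,p):
    R,t=RT(d); q=R@np.array(p,float)+t; return q[0]/q[2]*d["fx"]+d["cx"],q[1]/q[2]*d["fy"]+d["cy"]
E
python3 - <<'E'
from h import *
for n,(x0,y0,x1,y1) in {"top":(320,125,420,225),"scene":(210,160,310,260)}.items():
    d=load(f"pics/{n}0.npz"); c=d["frame"][y0:y1,x0:x1,::-1]
    cv2.imwrite(f"pics/{n}0c.png",cv2.resize(c,(600,600),interpolation=cv2.INTER_NEAREST))
d=load("pics/top0.npz");W=cloud(d)
print(np.round(W[125:225:4,335:400:4,2]).astype(int))
hsv=cv2.cvtColor(d["frame"],cv2.COLOR_RGB2HSV)
for p in [(358,185),(352,170),(366,205),(355,155),(382,141)]:print(p,hsv[p[1],p[0]],W[p[1],p[0]].round())
E
```

```text
[[  3  -6   0  -2  -1   1   0   2   2  -3 -11   3   1   1  -1  -4   0]
 [  1   0  -9  -1  -3   2  -4  -1  -1  -1   1  -2  -1   1  -3   4   3]
 [  3  -2  -2   5   5   1   2   1  -2  -6  -1   4  -4  11  -6  -4   5]
 [ -4   0   0  -2  -1  -4  -7   3  -3  -1   3  14  11   8  11  -1   1]
 [  1   0   6   0   2   3   6   3   6   1   9  14  15  17   9   0   0]
 [  3   1  -1  -3  -1   4  -4  -1   2  -3   0  11  11  19   4   7   3]
 [ -6   0   1  -2 181 182 251  -1  -6   0  -3 224 240  -1   2   0   1]
 [  2  -3  -3   6 187 244 253 257 226 223 229 229 242  -3  -3  -3   7]
 [  0  -3  -1 187 188 195 252 213   1  -4 128 174   2  -3  -5   0   1]
 [  2  -1  -4 188 183 193 191 189 193  91 102   0   3   0  -4   3  -3]
 [  2  -1   2 191 190 189 189 188 193  -4  -5   0  -7   1   5   1  -2]
 [  4   1   2 192 193 197 194 194 191   0  -4   2  -4   5  -3  -1  -3]
 [ -3   0   0   7 192 193 194 198 188   0  -4   0   2  -2   4   2   0]
 [ -1   0   6   2 173 196 195 196 192   2  -2  -1   5   2   0  -1  -5]
 [ -3  -1   6  -2   7 190 195 193 196   1   0  -2   1  -4   2   2   4]
 [  0   2   9  17  13 191 199 195 1
[... 194 characters left out ...]
5  25  90 197 196 195 198   1   1   2   1   3   2   1]
 [  1   4   3  16  17  79 193 201 198 197   2   3   0  -1   1   2  -3]
 [  0  -2   0  11  10  22 190 195 196 197  -3  -5  -2  -3   4   3  -2]
 [ -7  -4  -1   8  17  10 171 195 195 197  -5  -1   3  -4  -6   1   1]
 [  0  -5   1  11  10  13   6 186 192 188  -6   2   0   4   5  -4  -1]
 [ -3  -1   2   0   4  -3  -1  69  -2  -3   4   7  -1  -1   2   0  -2]
 [ -3  -1  -4   2   2  -3  -2  63   0   0   1   9   1   1   1  -5   2]]
(358, 185) [ 24 104 255] [ 464. -168.  195.]
(352, 170) [ 25 104 255] [ 513. -150.  196.]
(366, 205) [ 21 120 253] [ 398. -192.  196.]
(355, 155) [20 35 65] [ 553. -157.  240.]
(382, 141) [26 22 83] [ 651. -284.   13.]
```

View pics/top0c.png

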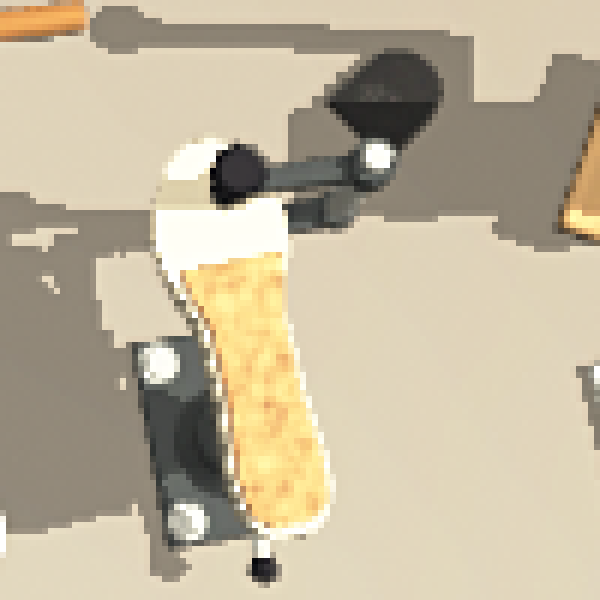

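View pics/scene0c.png

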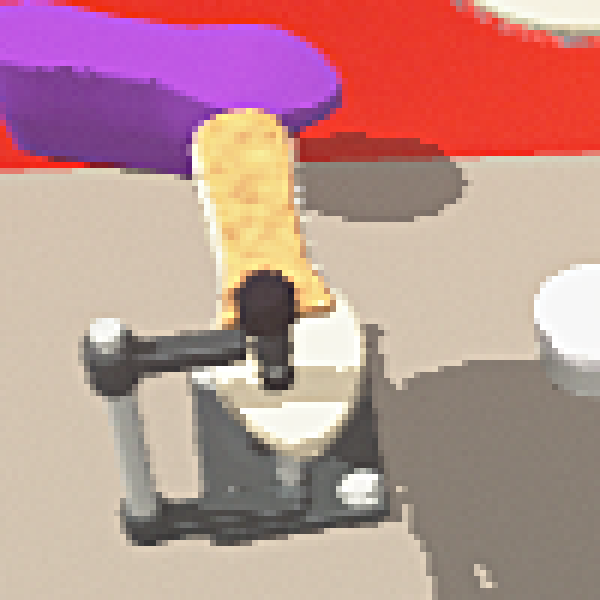

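The top crop shows three things that matter:
- The knob is at about (360,153.7).
- The post's cap is at about (382.7,151.3).
- The footbed runs from (359,168) to (368,213).

Clockwise in this view carries the knob away from the robot. Next I'll measure positions.

```bash
python3 - <<'E'
from h import *
d=load("pics/top0.npz");s=load("pics/scene0.npz")
def blob(d,box,f):
    x0,y0,x1,y1=box;hsv=cv2.cvtColor(d["frame"],cv2.COLOR_RGB2HSV).astype(int);W=cloud(d)
    m=f(hsv,W); k=np.zeros_like(m);k[y0:y1,x0:x1]=m[y0:y1,x0:x1]
    n,l,st,c=cv2.connectedComponentsWithStats(k.astype(np.uint8)); i=1+st[1:,4].argmax(); return l==i,c[i],st[i]
cork=lambda h,W:(h[...,0]<32)&(h[...,0]>12)&(h[...,1]>70)&(h[...,2]>140)&(W[...,2]>160)
for n,dd,b in(("top",d,(335,150,400,225)),("scene",s,(235,170,275,220))):
    m,c,st=blob(dd,b,cork)
    v,u=np.nonzero(m); P=np.array([ray(dd,a,b_,196)[:2] for a,b_ in zip(u,v)])
    (cx,cy),(w,h),a=cv2.minAreaRect(P.astype(np.float32)); bp=cv2.boxPoints(((cx,cy),(w,h),a))
    pc=np.linalg.eigh(np.cov(P.T))[1][:,1]
    print(n,st,"rect",cx,cy,w,h,a,"axis",np.degrees(np.arctan2(pc[1],pc[0])),"mean",P.mean(0))
# knob
for n,dd,b in(("top",d,(345,140,400,165)),("scene",s,(225,195,270,240))):
    kn=lambda h,W:(h[...,2]<75)&(W[...,2]>234)
    m,c,st=blob(dd,b,kn);v,u=np.nonzero(m);W=cloud(dd)
    print(n,"knob",st,c,ray(dd,*c,256),ray(dd,*c,248),W[m].mean(0))
    m,c,st=blob(dd,b,lambda h,W:(h[...,2]>140)&(W[...,2]>215))
    print(n,"post",st,c,W[m].mean(0),ray(dd,*c,244))
print(ray(d,382.7,151.3,244))
# last outline
W=cloud(d);m=(W[...,2]>180)&(W[...,2]<215);k=np.zeros_like(m);k[140:218,335:385]=m[140:218,335:385]
v,u=np.nonzero(k);P=np.array([ray(d,a,b_,190)[:2] for a,b_ in zip(u,v)]);print("last",cv2.minAreaRect(P.astype(np.float32)))
E
```

```text
top [350 167  25  46 615] rect 448.16156005859375 -184.3752899169922 146.36117553710938 53.75129318237305 12.118255615234375 axis -168.72661271612893 mean [ 449.60200682 -183.96437171]
scene [243 178  23  37 432] rect 450.93829345703125 -179.83099365234375 150.67933654785156 54.200016021728516 9.338922500610352 axis -166.3194175830093 mean [ 447.39081122 -183.21981899]
top knob [355 149  10  10  67] [359.04477612 153.79104478] [ 553.69215831 -167.70150846  256.        ] [ 555.34633894 -168.63249406  248.        ] [ 554.23612262 -168.00093966  253.32855397]
top post [381 148   5   6  21] [382.71428571 150.61904762] [ 565.85936174 -244.59243095  238.54501056] [ 564.68548681 -243.61308712  244.        ]
scene knob [250 206   9  10  60] [254.25       211.08333333] [ 571.32414812 -165.42714131  256.        ] [ 564.13418061 -166.56600493  248.        ] [ 565.39522578 -166.35864364  249.40065226]
scene post [225 213   6   6  26] [227.19230769 215.38461538] [ 568.42214104 -242.80403093  238.20992782] [ 573.55193684 -241.52520406  244.        ]
[ 562.52040837 -243.49248687  244.        ]
last ((477.13177490234375, -176.78817749023438), (119.95968627929688, 207.9322052001953), 79.0455093383789)
```

```bash
cat >> h.py <<'E'
from scipy.spatial.transform import Rotation as Ro
def tool():
    from rig import telemetry
    s=telemetry.sense(); q=s["ee_rot"]; R=Ro.from_quat([q[1],q[2],q[3],q[0]]).as_matrix(); return s,np.array(s["eef_pos"]),R
def goto(p,jawdeg):
    """delta (cm, tool axes) and twist for pointing down, jaw axis at jawdeg (mod 180)"""
    s,p0,R=tool(); d=R.T@(np.array(p)-p0)/10
    best=None
    for a in (jawdeg,jawdeg+180):
        x=np.array([np.cos(np.radians(a)),np.sin(np.radians(a)),0]);y=np.array([0,0,-1.]);T=np.stack([x,y,np.cross(x,y)],1)
        tw=Ro.from_matrix(R.T@T).as_rotvec()
        print("jaw",a,"delta_cm",d.round(2).tolist(),"twist",tw.round(3).tolist())
def st():
    s,p,R=tool(); print("t",round(s["time_s"],2),"p",p.round(1),"jawdeg",round(np.degrees(np.arctan2(R[1,0],R[0,0])),1),"down",R[:,1].round(3),"F",np.round(s["force"],1),"T",np.round(s["wrist_torque"],2),"g",round(s["grip_width"],3),"j",np.round(s["joints"],2))
E
python3 -c "
from h import *
st();goto([552,-168,310],9)"
```

```text
t 0.15 p [159.  500.2 230.9] jawdeg 72.4 down [-0.001 -0.001 -1.   ] F [-0.5 -1.  -0.9] T [0.01 0.03 0.02] g 0.996 j [ 1.04  0.31  1.5   0.    1.33 -0.22]
jaw 9 delta_cm [-51.78, -7.88, -57.7] twist [0.0, 1.106, -0.001]
jaw 189 delta_cm [-51.78, -7.88, -57.7] twist [-0.001, -2.036, -0.0]
```

```bash
python3 -m handwheel '[{"delta_pos":[-1,-4,-1],"twist":[0,0,0],"jaw":1},{"delta_pos":[-3,-7,-3],"twist":[0,0.05,0],"jaw":1},{"delta_pos":[-5,-8,-5.5],"twist":[0,0.1,0],"jaw":1},{"delta_pos":[-7.5,-8,-8.3],"twist":[0,0.15,0],"jaw":1},{"delta_pos":[-10,-8,-11],"twist":[0,0.2,0],"jaw":1},{"delta_pos":[-12.5,-8,-14],"twist":[0,0.25,0],"jaw":1},{"delta_pos":[-15,-8,-17],"twist":[0,0.3,0],"jaw":1},{"delta_pos":[-17.5,-8,-19.5],"twist":[0,0.35,0],"jaw":1},{"delta_pos":[-20,-8,-22],"twist":[0,0.4,0],"jaw":1},{"delta_pos":[-22,-8,-24.5],"twist":[0,0.45,0],"jaw":1}]'
python3 -m handwheel '[{"delta_pos":[-2.3,0,-1],"twist":[0,0.05,0],"jaw":0.9},{"delta_pos":[-4.6,0,-2],"twist":[0,0.1,0],"jaw":0.8},{"delta_pos":[-7,0,-3],"twist":[0,0.15,0],"jaw":0.75},{"delta_pos":[-9,0,-4],"twist":[0,0.2,0],"jaw":0.75},{"delta_pos":[-11,0,-5],"twist":[0,0.25,0],"jaw":0.75},{"delta_pos":[-13,0,-6],"twist":[0,0.3,0],"jaw":0.75},{"delta_pos":[-15,0,-7],"twist":[0,0.35,0],"jaw":0.75},{"delta_pos":[-17,0,-8],"twist":[0,0.4,0],"jaw":0.75},{"delta_pos":[-18,0,-8.5],"twist":[0,0.45,0],"jaw":0.75},{"delta_pos":[-18,0,-8.5],"twist":[0,0.45,0],"jaw":0.75}]'
python3 -c "
from h import *
st();goto([552,-168,310],9)"
```

```text
time_s: 0.98
eef_pos: [326.1, 214.5, 311.4]
ee_rot: [-0.65, 0.65, 0.279, -0.279]
force: [0.8, -0.4, -0.2]
grip_width: 0.999
time_s: 1.82
eef_pos: [263.5, 26.0, 311.3]
ee_rot: [-0.696, 0.696, 0.126, -0.126]
force: [1.1, 0.8, 0.3]
grip_width: 0.753
t 1.82 p [263.5  26.  311.3] jawdeg 20.5 down [ 0.    -0.001 -1.   ] F [1.1 0.8 0.3] T [-0.05  0.01  0.01] g 0.753 j [-0.36 -0.37  1.95 -0.    1.56 -0.71]
jaw 9 delta_cm [20.22, 0.14, -28.28] twist [0.001, 0.201, 0.0]
jaw 189 delta_cm [20.22, 0.14, -28.28] twist [0.0, -2.941, -0.001]
```

```bash
python3 -m handwheel '[{"delta_pos":[1.2,0,-1.7],"twist":[0,0,0],"jaw":0.65},{"delta_pos":[3.6,0,-5],"twist":[0,0.03,0],"jaw":0.65},{"delta_pos":[6,0,-8.4],"twist":[0,0.06,0],"jaw":0.65},{"delta_pos":[8.4,0,-11.7],"twist":[0,0.09,0],"jaw":0.65},{"delta_pos":[10.8,0,-15],"twist":[0,0.12,0],"jaw":0.65},{"delta_pos":[13.2,0,-18.4],"twist":[0,0.15,0],"jaw":0.65},{"delta_pos":[15.6,0,-21.8],"twist":[0,0.18,0],"jaw":0.65},{"delta_pos":[18,0,-25.2],"twist":[0,0.2,0],"jaw":0.65},{"delta_pos":[20.2,0,-28.3],"twist":[0,0.2,0],"jaw":0.65},{"delta_pos":[20.2,0,-28.3],"twist":[0,0.2,0],"jaw":0.65}]'
python3 - <<'E'
from h import *
from rig import imaging
st()
d=imaging.capture("wrist");np.savez("pics/wrist1.npz",**d);f=d["frame"][:,:,::-1].copy();cv2.imwrite("pics/wrist1.png",f)
d=imaging.capture("top");np.savez("pics/top1.npz",**d)
d=imaging.capture("scene");np.savez("pics/scene1.npz",**d);cv2.imwrite("pics/scene1.png",cv2.resize(d["frame"][120:280,180:340,::-1],(600,600)))
E
```

```text
time_s: 2.65
eef_pos: [557.2, -167.6, 306.9]
ee_rot: [0.706, -0.704, -0.056, 0.059]
force: [-1.3, 0.2, -0.5]
grip_width: 0.654
t 2.65 p [ 557.2 -167.6  306.9] jawdeg 9.4 down [-0.004  0.002 -1.   ] F [-1.3  0.2 -0.5] T [0.01 0.02 0.01] g 0.654 j [-0.49  0.41  1.17 -0.    1.57 -0.66]
```

View pics/wrist1.png

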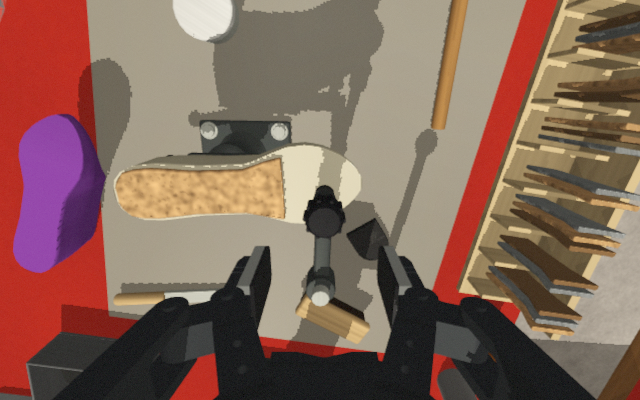

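View pics/scene1.png

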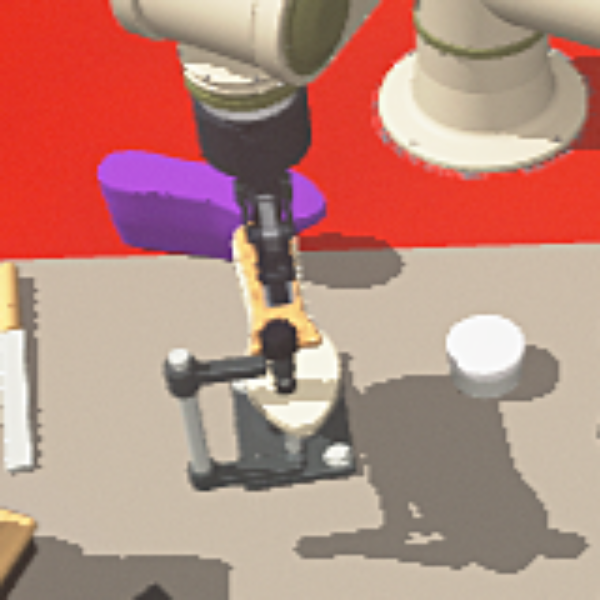

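The wrist view shows the knob at (323,216), the post's cap at (320,298) and the cork from (115,192) to (283,188). I'll refine all the points from this view.

```bash
python3 - <<'E'
from h import *
d=load("pics/wrist1.npz");W=cloud(d);st()
hsv=cv2.cvtColor(d["frame"],cv2.COLOR_RGB2HSV).astype(int)
m=(hsv[...,0]<32)&(hsv[...,0]>8)&(hsv[...,1]>70)&(hsv[...,2]>120);k=np.zeros(m.shape,np.uint8);k[150:230,105:290]=m[150:230,105:290]
k=cv2.morphologyEx(k,cv2.MORPH_OPEN,np.ones((3,3)));n,l,s,c=cv2.connectedComponentsWithStats(k);i=1+s[1:,4].argmax();k=l==i
print("cork",s[i],np.nanmedian(W[k][:,2]))
v,u=np.nonzero(k);P=np.array([ray(d,a,b,199)[:2] for a,b in zip(u,v)],np.float32);r=cv2.minAreaRect(P);print(r)
def prof(P,ang,step=10):
    e=np.array([np.cos(ang),np.sin(ang)]);nn=np.array([-e[1],e[0]]);a=P@e;b=P@nn;print("len",a.min(),a.max())
    for x in np.arange(a.min()+3,a.max(),step):
        q=b[abs(a-x)<2.5]
        print(round(x),round(q.min(),1),round(q.max(),1),round(np.ptp(q),1),end=" | ")
    print()
prof(P,np.radians(11))
# last white rim incl. cork
m2=((W[...,2]>178)&(W[...,2]<212));k2=np.zeros_like(m2);k2[130:240,105:370]=m2[130:240,105:370]
n,l,s,c=cv2.connectedComponentsWithStats(k2.astype(np.uint8));i=1+s[1:,4].argmax();v,u=np.nonzero(l==i)
P2=np.array([ray(d,a,b,190)[:2] for a,b in zip(u,v)],np.float32);print("last");prof(P2,np.radians(11))
for p,h in(((323,220),256),((320,298),244)):print(W[p[1]-4:p[1]+5,p[0]-4:p[0]+5].reshape(-1,3).mean(0),ray(d,*p,h))
t=(hsv[...,2]<60)&(W[...,2]>248)&(W[...,2]<262);t[:180]=0;t[240:]=0;v,u=np.nonzero(t);print("knobtop",len(u),u.mean(),v.mean(),W[t].mean(0))
E
python3 -c "
import cv2
a=cv2.imread('pics/wrist1.png')[140:320,100:380];cv2.imwrite('pics/w1c.png',cv2.resize(a,None,fx=2.8,fy=2.8,interpolation=0))"
```

```text
t 2.8 p [ 553.5 -164.4  310.6] jawdeg 9.4 down [-0.001  0.001 -1.   ] F [ 0.4 -0.9  0. ] T [ 0.03 -0.02  0.07] g 0.649 j [-0.49  0.39  1.18  0.    1.57 -0.66]
cork [ 115  158  170   61 7881] 195.2009950888834
((449.2987060546875, -178.90585327148438), (146.07000732421875, 54.17899703979492), 9.42226505279541)
len 333.86701040560655 479.6199127995974
337 -280.8 -249.6 31.2 | 347 -285.9 -243.7 42.2 | 357 -287.1 -241.4 45.7 | 367 -287.4 -241.6 45.8 | 377 -286.6 -241.9 44.8 | 387 -285.9 -243.1 42.8 | 397 -284.4 -244.2 40.2 | 407 -283.7 -244.4 39.2 | 417 -284.0 -244.7 39.3 | 427 -284.3 -245.9 38.4 | 437 -283.6 -244.4 39.2 | 447 -284.8 -244.8 40.0 | 457 -287.0 -240.7 46.3 | 467 -289.2 -238.4 50.8 | 477 -290.4 -236.1 54.3 | 
last
len 324.8119201642051 548.1014066207998
328 -281.1 -251.7 29.4 | 338 -289.3 -244.7 44.6 | 348 -291.5 -240.5 51.1 | 358 -291.8 -238.9 52.9 | 368 -292.1 -238.3 53.8 | 378 -291.4 -238.6 52.8 | 388 -290.6 -239.7 50.9 | 398 -289.8 -240.0 49.8 | 408 -289.1 -241.2 48.0 | 418 -288.5 -241.5 47.0 | 428 -288.8 -240.9 47.9 | 438 -288.0 -241.1 46.9 | 448 -289.3 -240.6 48.7 | 458 -291.6 -236.6 55.0 | 468 -294.8 -233.3 61.5 | 478 -297.1 -229.3 67.8 | 488 -299.4 -227.0 72.4 | 498 -299.6 -226.4 73.2 | 508 -271.5 -227.5 44.1 | 518 -269.1 -229.5 39.6 | 528 -279.8 -234.0 45.8 | 538 -281.9 -241.3 40.6 | 548 -270.7 -253.2 17.5 | 
[nan nan nan] [ 556.38859448 -166.58075627  256.        ]
[nan nan nan] [ 565.68566787 -238.80821879  244.        ]
knobtop 1183 323.90870667793746 218.6238377007608 [ 556.94613467 -166.09483773  254.55621705]
```

View pics/w1c.png

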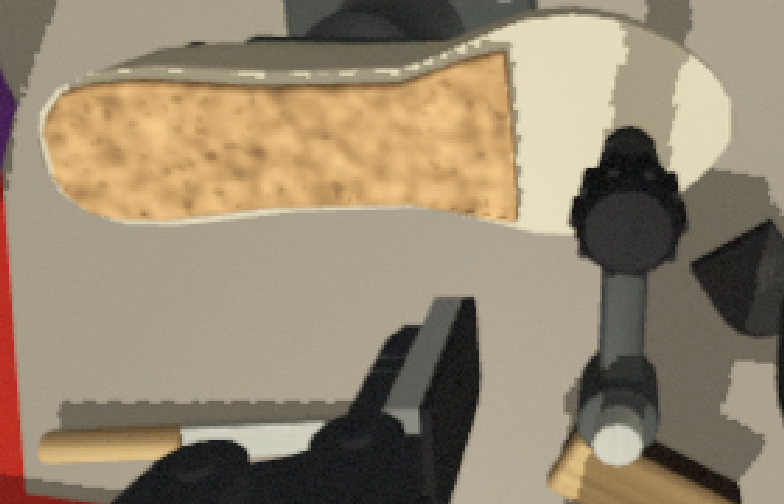

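```bash
python3 -c "
from h import *
goto([556,-167,235],9)"
```

```text
jaw 9 delta_cm [0.21, 7.56, -0.31] twist [-0.001, 0.008, -0.001]
jaw 189 delta_cm [0.21, 7.56, -0.31] twist [-0.001, -3.134, 0.002]
```

```bash
python3 -m handwheel '[{"delta_pos":[0.2,1,-0.3],"twist":[0,0,0],"jaw":0.65},{"delta_pos":[0.2,2.5,-0.3],"twist":[0,0,0],"jaw":0.65},{"delta_pos":[0.2,4,-0.3],"twist":[0,0,0],"jaw":0.65},{"delta_pos":[0.2,5.5,-0.3],"twist":[0,0,0],"jaw":0.65},{"delta_pos":[0.2,6.6,-0.3],"twist":[0,0,0],"jaw":0.65},{"delta_pos":[0.2,7.3,-0.3],"twist":[0,0,0],"jaw":0.65},{"delta_pos":[0.2,7.5,-0.3],"twist":[0,0,0],"jaw":0.65},{"delta_pos":[0.2,7.5,-0.3],"twist":[0,0,0],"jaw":0.65},{"delta_pos":[0.2,7.5,-0.3],"twist":[0,0,0],"jaw":0.6},{"delta_pos":[0.2,7.5,-0.3],"twist":[0,0,0],"jaw":0.55}]'
python3 - <<'E'
from h import *
from rig import imaging
st()
d=imaging.capture("wrist");f=d["frame"][:,:,::-1].copy();cv2.imwrite("pics/wrist2.png",f)
# arc deltas in tool frame
s,p,R=tool();post=np.array([566,-242]);th0=np.arctan2(-167+242,556-566)
for k in range(1,13):
    a=1.5*k/12;th=th0-a;q=post+75.5*np.array([np.cos(th),np.sin(th)])
    print(k,round(a,3),(R.T@np.array([q[0]-p[0],q[1]-p[1],0])/10).round(2).tolist(),q.round())
E
```

```text
time_s: 3.63
eef_pos: [555.9, -168.2, 237.2]
ee_rot: [-0.704, 0.705, 0.058, -0.057]
force: [-0.2, 0.3, -0.1]
grip_width: 0.548
t 3.63 p [ 555.9 -168.2  237.2] jawdeg 9.3 down [ 0.001 -0.001 -1.   ] F [-0.2  0.3 -0.1] T [-0.05  0.04 -0.02] g 0.548 j [-0.5   0.43  1.31 -0.    1.39 -0.66]
1 0.125 [0.97, 0.0, 0.02] [ 565. -167.]
2 0.25 [1.89, 0.0, -0.19] [ 575. -167.]
3 0.375 [2.78, 0.0, -0.5] [ 584. -169.]
4 0.5 [3.62, 0.0, -0.93] [ 593. -172.]
5 0.625 [4.4, 0.01, -1.46] [ 602. -175.]
6 0.75 [5.11, 0.01, -2.08] [ 610. -180.]
7 0.875 [5.74, 0.01, -2.78] [ 617. -186.]
8 1.0 [6.27, 0.01, -3.56] [ 624. -193.]
9 1.125 [6.71, 0.01, -4.4] [ 629. -201.]
10 1.25 [7.03, 0.01, -5.28] [ 634. -209.]
11 1.375 [7.25, 0.01, -6.2] [ 637. -218.]
12 1.5 [7.34, 0.01, -7.14] [ 640. -227.]
```

View pics/wrist2.png

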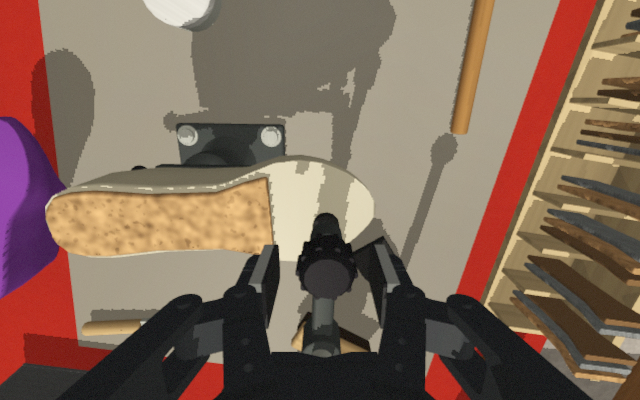

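```bash
python3 -m handwheel '[{"delta_pos":[0.5,0,0],"twist":[0,0.06,0],"jaw":0.5},{"delta_pos":[1,0,0],"twist":[0,0.12,0],"jaw":0.5},{"delta_pos":[1.5,0,-0.1],"twist":[0,0.19,0],"jaw":0.5},{"delta_pos":[1.9,0,-0.2],"twist":[0,0.25,0],"jaw":0.5},{"delta_pos":[2.35,0,-0.35],"twist":[0,0.31,0],"jaw":0.5},{"delta_pos":[2.8,0,-0.5],"twist":[0,0.37,0],"jaw":0.5},{"delta_pos":[3.2,0,-0.7],"twist":[0,0.43,0],"jaw":0.5},{"delta_pos":[3.6,0,-0.95],"twist":[0,0.5,0],"jaw":0.5},{"delta_pos":[3.6,0,-0.95],"twist":[0,0.5,0],"jaw":0.5},{"delta_pos":[3.6,0,-0.95],"twist":[0,0.5,0],"jaw":0.5}]'
python3 - <<'E'
from h import *
from rig import imaging
st()
d=imaging.capture("wrist");f=d["frame"][:,:,::-1].copy();cv2.imwrite("pics/wrist3.png",f)
s,p,R=tool();post=np.array([566,-242]);th0=np.arctan2(-167+242,556-566)
for a in (.6,.7,.8,.9,1,1.1,1.2,1.3,1.4,1.5,1.6):
    th=th0-a;q=post+75.5*np.array([np.cos(th),np.sin(th)])
    print(round(a-.5,3),(R.T@np.array([q[0]-p[0],q[1]-p[1],0])/10).round(2).tolist())
E
```

```text
time_s: 4.52
eef_pos: [592.8, -171.8, 236.4]
ee_rot: [-0.697, 0.697, -0.118, 0.118]
force: [-0.9, 0.2, 0.5]
grip_width: 0.5
t 4.52 p [ 592.8 -171.8  236.4] jawdeg -19.2 down [ 0. -0. -1.] F [-0.9  0.2  0.5] T [-0.03  0.08 -0.04] g 0.5 j [-0.47  0.52  1.19  0.    1.44 -0.14]
0.1 [0.78, 0.0, -0.03]
0.2 [1.53, 0.0, -0.17]
0.3 [2.25, 0.0, -0.38]
0.4 [2.95, 0.0, -0.66]
0.5 [3.62, 0.0, -1.01]
0.6 [4.25, 0.0, -1.43]
0.7 [4.84, 0.0, -1.9]
0.8 [5.37, 0.0, -2.44]
0.9 [5.85, 0.0, -3.02]
1.0 [6.27, 0.0, -3.65]
1.1 [6.62, 0.0, -4.31]
```

View pics/wrist3.png

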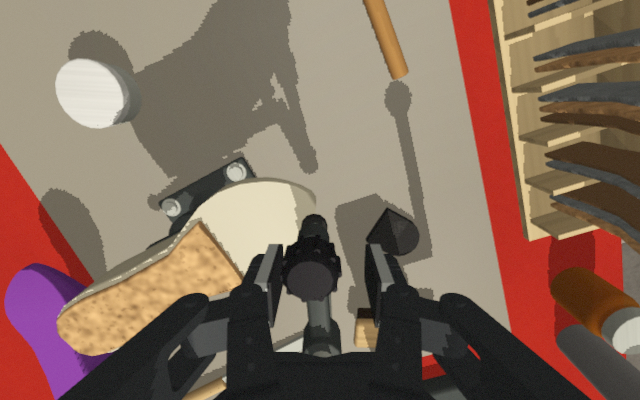

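The clamp is following: the knob is at (312,275), against the left pad. I'll continue the arc.

```bash
python3 -m handwheel '[{"delta_pos":[0.8,0,-0.05],"twist":[0,0.1,0],"jaw":0.5},{"delta_pos":[1.5,0,-0.2],"twist":[0,0.2,0],"jaw":0.5},{"delta_pos":[2.25,0,-0.4],"twist":[0,0.3,0],"jaw":0.5},{"delta_pos":[2.95,0,-0.65],"twist":[0,0.4,0],"jaw":0.5},{"delta_pos":[3.6,0,-1],"twist":[0,0.5,0],"jaw":0.5},{"delta_pos":[4.25,0,-1.45],"twist":[0,0.6,0],"jaw":0.5},{"delta_pos":[4.85,0,-1.9],"twist":[0,0.7,0],"jaw":0.5},{"delta_pos":[5.35,0,-2.45],"twist":[0,0.8,0],"jaw":0.5},{"delta_pos":[5.85,0,-3],"twist":[0,0.9,0],"jaw":0.5},{"delta_pos":[5.85,0,-3],"twist":[0,0.9,0],"jaw":0.5}]'
python3 - <<'E'
from h import *
from rig import imaging
st()
d=imaging.capture("wrist");f=d["frame"][:,:,::-1].copy();cv2.imwrite("pics/wrist4.png",f)
s,p,R=tool();post=np.array([566,-242]);th0=np.arctan2(-167+242,556-566)
for a in (1.4,1.45,1.5,1.55,1.6):
    th=th0-a;q=post+75.5*np.array([np.cos(th),np.sin(th)])
    print(round(a-1.4,3),(R.T@np.array([q[0]-p[0],q[1]-p[1],0])/10).round(2).tolist())
E
```

```text
time_s: 5.4
eef_pos: [638.1, -220.2, 236.2]
ee_rot: [-0.576, 0.576, -0.411, 0.411]
force: [0.4, 0.2, -0.1]
grip_width: 0.498
t 5.4 p [ 638.1 -220.2  236.2] jawdeg -71.0 down [ 0. -0. -1.] F [ 0.4  0.2 -0.1] T [-0.04  0.   -0.  ] g 0.498 j [-0.51  0.66  0.95 -0.    1.53  0.73]
0.0 [-0.02, -0.0, 0.02]
0.05 [0.36, 0.0, -0.01]
0.1 [0.73, 0.0, -0.05]
0.15 [1.11, 0.0, -0.11]
0.2 [1.48, 0.0, -0.18]
```

View pics/wrist4.png

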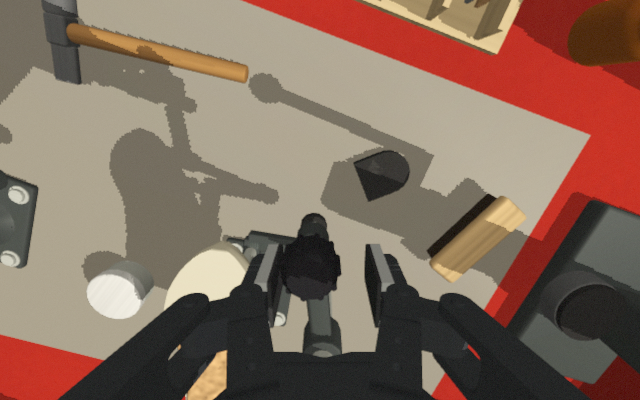

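```bash
python3 -m handwheel '[{"delta_pos":[0.2,0,0],"twist":[0,0.02,0],"jaw":0.5},{"delta_pos":[0.4,0,0],"twist":[0,0.05,0],"jaw":0.5},{"delta_pos":[0.55,0,0],"twist":[0,0.07,0],"jaw":0.5},{"delta_pos":[0.7,0,-0.05],"twist":[0,0.1,0],"jaw":0.5},{"delta_pos":[0.85,0,-0.05],"twist":[0,0.12,0],"jaw":0.5},{"delta_pos":[0.95,0,-0.1],"twist":[0,0.13,0],"jaw":0.5},{"delta_pos":[1,0,-0.1],"twist":[0,0.14,0],"jaw":0.5},{"delta_pos":[1,0,-0.1],"twist":[0,0.14,0],"jaw":0.5},{"delta_pos":[1,0,-0.1],"twist":[0,0.14,0],"jaw":0.5},{"delta_pos":[1,0,-0.1],"twist":[0,0.14,0],"jaw":0.5}]'
python3 -c "
from h import *
st()"
```

```text
time_s: 6.28
eef_pos: [640.5, -229.1, 236.4]
ee_rot: [0.546, -0.546, 0.449, -0.449]
force: [0.7, 0.8, -0.3]
grip_width: 0.502
t 6.28 p [ 640.5 -229.1  236.4] jawdeg -78.9 down [ 0. -0. -1.] F [ 0.7  0.8 -0.3] T [ 0.14 -0.08 -0.07] g 0.502 j [-0.52  0.67  0.93 -0.    1.54  0.86]
```

```bash
python3 -m handwheel '[{"delta_pos":[0.1,0,0],"twist":[0,0.01,0],"jaw":0.5},{"delta_pos":[0.2,0,0],"twist":[0,0.02,0],"jaw":0.5},{"delta_pos":[0.3,0,0],"twist":[0,0.02,0],"jaw":0.5},{"delta_pos":[0.4,0,-0.05],"twist":[0,0.03,0],"jaw":0.5},{"delta_pos":[0.4,0,-0.05],"twist":[0,0.03,0],"jaw":0.5},{"delta_pos":[0.4,0,-0.05],"twist":[0,0.03,0],"jaw":0.5},{"delta_pos":[0.4,0,-0.05],"twist":[0,0.03,0],"jaw":0.5},{"delta_pos":[0.4,0,-0.05],"twist":[0,0.03,0],"jaw":0.5},{"delta_pos":[0.4,0,-0.05],"twist":[0,0.03,0],"jaw":0.5},{"delta_pos":[0.4,0,-0.05],"twist":[0,0.03,0],"jaw":0.5}]'
python3 -c "
from h import *
st()"
```

```text
time_s: 7.12
eef_pos: [640.6, -230.9, 236.3]
ee_rot: [0.54, -0.539, 0.458, -0.456]
force: [-2.0, 11.7, 2.5]
grip_width: 0.499
t 7.12 p [ 640.6 -230.9  236.3] jawdeg -80.5 down [-0.001  0.004 -1.   ] F [-2.  11.7  2.5] T [ 1.9   0.42 -0.02] g 0.499 j [-0.52  0.68  0.92  0.    1.54  0.89]
```

The force rose to 12 N, so the arm is on its stop. I'll back off and rise.

```bash
python3 -m handwheel '[{"delta_pos":[-0.4,0,0],"twist":[0,0,0],"jaw":0.5},{"delta_pos":[-0.7,0,0],"twist":[0,0,0],"jaw":0.5},{"delta_pos":[-0.7,0,0],"twist":[0,0,0],"jaw":0.52},{"delta_pos":[-0.7,-1,0],"twist":[0,0,0],"jaw":0.55},{"delta_pos":[-0.7,-2.5,0],"twist":[0,0,0],"jaw":0.6},{"delta_pos":[-0.7,-4,0],"twist":[0,0,0],"jaw":0.6},{"delta_pos":[-0.7,-5.5,0],"twist":[0,0,0],"jaw":0.7},{"delta_pos":[-0.7,-7,0],"twist":[0,0,0],"jaw":0.8},{"delta_pos":[-0.7,-7.5,0],"twist":[0,0,0],"jaw":0.9},{"delta_pos":[-0.7,-7.5,0],"twist":[0,0,0],"jaw":0.95}]'
python3 -c "
from h import *
st();goto([470.6,-178.3,300],-79)"
```

```text
time_s: 7.95
eef_pos: [639.8, -226.8, 313.1]
ee_rot: [0.539, -0.539, 0.456, -0.459]
force: [-0.4, 0.1, -0.1]
grip_width: 0.947
t 7.95 p [ 639.8 -226.8  313.1] jawdeg -80.6 down [ 0.003 -0.002 -1.   ] F [-0.4  0.1 -0.1] T [-0.03 -0.01 -0.03] g 0.947 j [-0.51  0.66  0.76 -0.    1.72  0.89]
jaw -79 delta_cm [-7.54, 1.25, -15.91] twist [-0.002, -0.029, 0.002]
jaw 101 delta_cm [-7.54, 1.25, -15.91] twist [-0.003, 3.113, -0.004]
```

```bash
python3 -m handwheel '[{"delta_pos":[-0.6,0,-1.5],"twist":[0,0,0],"jaw":1},{"delta_pos":[-1.6,0,-3.5],"twist":[0,-0.01,0],"jaw":1},{"delta_pos":[-2.7,0,-6],"twist":[0,-0.02,0],"jaw":1},{"delta_pos":[-3.8,0,-8.5],"twist":[0,-0.03,0],"jaw":1},{"delta_pos":[-5,0.2,-11],"twist":[0,-0.03,0],"jaw":1},{"delta_pos":[-6.2,0.5,-13.3],"twist":[0,-0.03,0],"jaw":1},{"delta_pos":[-7.2,0.8,-15],"twist":[0,-0.03,0],"jaw":1},{"delta_pos":[-7.5,1.2,-15.9],"twist":[0,-0.03,0],"jaw":1},{"delta_pos":[-7.5,1.2,-15.9],"twist":[0,-0.03,0],"jaw":1},{"delta_pos":[-7.5,1.2,-15.9],"twist":[0,-0.03,0],"jaw":1}]'
python3 - <<'E'
from h import *
from rig import imaging
st()
for n in("wrist","top","scene"):
    d=imaging.capture(n);np.savez(f"pics/{n}5.npz",**d);f=d["frame"][:,:,::-1].copy()
    if n=="top": f=cv2.resize(f[120:220,320:420],(600,600),interpolation=0)
    if n=="scene": f=cv2.resize(f[120:280,180:340],(600,600),interpolation=0)
    cv2.imwrite(f"pics/{n}5.png",f)
E
```

```text
time_s: 8.78
eef_pos: [470.4, -178.3, 299.1]
ee_rot: [-0.546, 0.546, -0.45, 0.449]
force: [0.4, -0.6, 1.0]
grip_width: 0.996
t 8.78 p [ 470.4 -178.3  299.1] jawdeg -78.9 down [-0.  0. -1.] F [ 0.4 -0.6  1. ] T [-0.01 -0.    0.  ] g 0.996 j [-0.6   0.22  1.44 -0.    1.48  0.78]
```

View pics/wrist5.png

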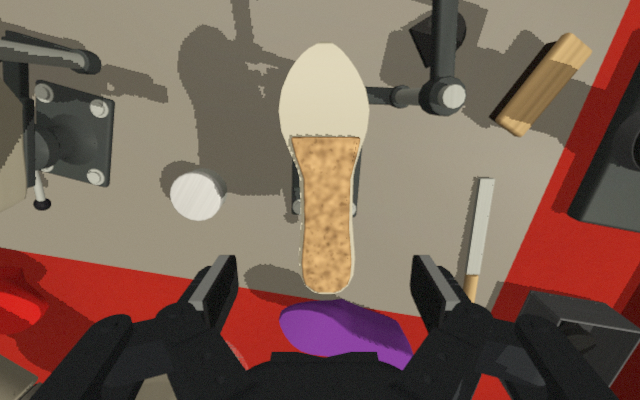

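View pics/top5.png

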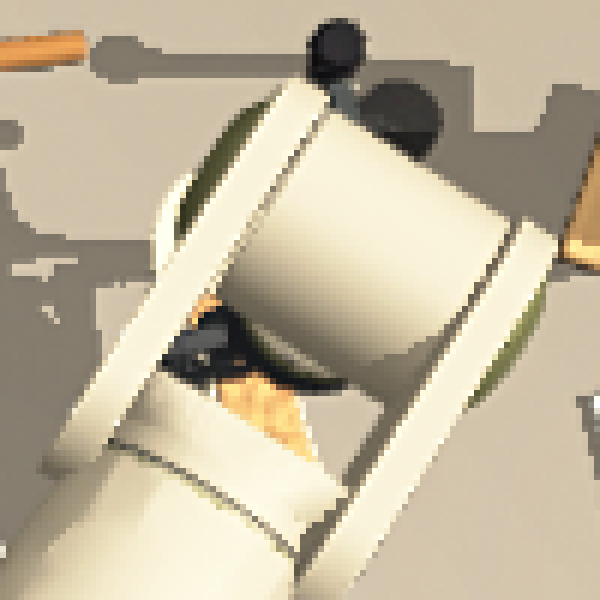

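View pics/scene5.png

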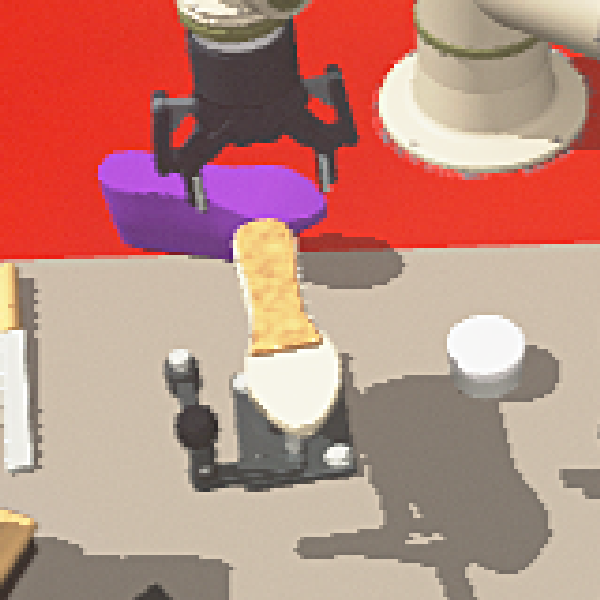

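The clamp is aside: the knob is at crop (337,48) in the top view, ahead of the post, and the sole is clear. In the wrist view the last is nearly symmetric about column 325. I'll re-measure it here.

```bash
python3 - <<'E'
from h import *
t=load("pics/top5.npz");k=ray(t,376.2,128,256);print("knob",k,"ang from post",np.degrees(np.arctan2(k[1]+243,k[0]-566)))
d=load("pics/wrist5.npz");W=cloud(d)
hsv=cv2.cvtColor(d["frame"],cv2.COLOR_RGB2HSV).astype(int)
m=((W[...,2]>178)&(W[...,2]<212));k=np.zeros_like(m);k[30:300,270:375]=m[30:300,270:375]
n,l,s,c=cv2.connectedComponentsWithStats(k.astype(np.uint8));L=l==1+s[1:,4].argmax()
C=L&(hsv[...,1]>70)
def pts(M,h):
    v,u=np.nonzero(M);return np.array([ray(d,a,b,h)[:2] for a,b in zip(u,v)])
PL,PC=pts(L,190),pts(C,198)
print("z cork",np.nanmedian(W[C][:,2]),"z sole",np.nanmedian(W[L&~C][:,2]))
for deg in(11.,):
  a0=np.radians(deg);e=np.array([np.cos(a0),np.sin(a0)]);nn=np.array([-e[1],e[0]])
  for nm,P in(("last",PL),("cork",PC)):
    a=P@e;b=P@nn;print(nm,a.min(),a.max())
    xs=[];cs=[]
    for x in np.arange(340,500,10):
        q=b[abs(a-x)<2.5]
        if len(q)==0: continue
        xs.append(x);cs.append((q.min()+q.max())/2);print((x,round(q.min(),1),round(q.max(),1),round(np.ptp(q),1)),end=" ")
    xs,cs=np.array(xs),np.array(cs);w=xs<450;print("\nfit",np.polyfit(xs[w],cs[w],1),deg+np.degrees(np.polyfit(xs[w],cs[w],1)[0]))
E
```

```text
knob [ 634.13833437 -223.65312166  256.        ] ang from post 15.851115960163023
z cork 195.2512269154937 z sole 188.74838269151002
last 325.1046277708562 547.9371942807792
(np.int64(340), np.float64(-289.3), np.float64(-243.0), np.float64(46.3)) (np.int64(350), np.float64(-291.9), np.float64(-241.2), np.float64(50.7)) (np.int64(360), np.float64(-291.7), np.float64(-240.5), np.float64(51.2)) (np.int64(370), np.float64(-291.4), np.float64(-240.8), np.float64(50.6)) (np.int64(380), np.float64(-291.1), np.float64(-241.0), np.float64(50.1)) (np.int64(390), np.float64(-289.9), np.float64(-242.2), np.float64(47.7)) (np.int64(400), np.float64(-288.6), np.float64(-242.4), np.float64(46.2)) (np.int64(410), np.float64(-288.4), np.float64(-242.7), np.float64(45.6)) (np.int64(420), np.float64(-288.0), np.float64(-242.9), np.float64(45.2)) (np.int64(430), np.float64(-287.7), np.float64(-243.1), np.float64(44.6)) (np.int64(440), np.float64(-288.3), np.float64(-242.5), np.float64(45.8)) (np.int64(450), np.float64(-289.6), np.float64(-240.3), np.float64(49.3)) (np.int64(460), np.float64(-291.9), np
[... 824 characters left out ...]
t64(-285.3), np.float64(-246.5), np.float64(38.8)) (np.int64(410), np.float64(-285.9), np.float64(-246.7), np.float64(39.2)) (np.int64(420), np.float64(-285.6), np.float64(-246.9), np.float64(38.7)) (np.int64(430), np.float64(-285.4), np.float64(-246.3), np.float64(39.1)) (np.int64(440), np.float64(-285.9), np.float64(-246.5), np.float64(39.5)) (np.int64(450), np.float64(-287.2), np.float64(-244.3), np.float64(42.9)) (np.int64(460), np.float64(-289.4), np.float64(-241.3), np.float64(48.1)) (np.int64(470), np.float64(-291.5), np.float64(-238.3), np.float64(53.1)) (np.int64(480), np.float64(-292.0), np.float64(-237.7), np.float64(54.2)) 
fit [-1.74817257e-03 -2.65357873e+02] 10.899837089843878
```

```bash
python3 -c "
from h import *
st();goto([469.8,-179.1,146],-78.7)"
```

```text
t 8.93 p [ 471.  -178.5  299. ] jawdeg -78.9 down [-0.  0. -1.] F [-1.3  0.7  0.3] T [-0.02 -0.    0.02] g 1.002 j [-0.6   0.22  1.44  0.    1.48  0.78]
jaw -78.7 delta_cm [0.04, 15.3, -0.13] twist [0.0, -0.003, -0.0]
jaw 101.3 delta_cm [0.04, 15.3, -0.13] twist [0.0, 3.138, 0.0]
```

```bash
python3 -m handwheel '[{"delta_pos":[0.05,1.5,-0.1],"twist":[0,-0.003,0],"jaw":1},{"delta_pos":[0.05,3.5,-0.1],"twist":[0,-0.003,0],"jaw":1},{"delta_pos":[0.05,5.5,-0.1],"twist":[0,-0.003,0],"jaw":1},{"delta_pos":[0.05,7.5,-0.1],"twist":[0,-0.003,0],"jaw":1},{"delta_pos":[0.05,9.5,-0.1],"twist":[0,-0.003,0],"jaw":1},{"delta_pos":[0.05,11.5,-0.1],"twist":[0,-0.003,0],"jaw":1},{"delta_pos":[0.05,13.2,-0.1],"twist":[0,-0.003,0],"jaw":1},{"delta_pos":[0.05,14.5,-0.1],"twist":[0,-0.003,0],"jaw":1},{"delta_pos":[0.05,15.3,-0.1],"twist":[0,-0.003,0],"jaw":1},{"delta_pos":[0.05,15.3,-0.1],"twist":[0,-0.003,0],"jaw":1}]'
python3 - <<'E'
from h import *
from rig import imaging
st()
for n in("wrist","scene"):
    d=imaging.capture(n);np.savez(f"pics/{n}6.npz",**d);f=d["frame"][:,:,::-1].copy()
    if n=="scene": f=cv2.resize(f[150:250,200:300],(600,600),interpolation=0)
    cv2.imwrite(f"pics/{n}6.png",f)
st()
E
```

```text
time_s: 9.77
eef_pos: [469.3, -178.6, 144.7]
ee_rot: [-0.547, 0.547, -0.45, 0.447]
force: [0.2, 0.6, 0.2]
grip_width: 0.999
t 9.77 p [ 469.3 -178.6  144.7] jawdeg -78.7 down [-0.002  0.002 -1.   ] F [0.2 0.6 0.2] T [0.04 0.01 0.03] g 0.999 j [-0.6   0.35  1.68  0.    1.11  0.78]
t 9.87 p [ 470.  -179.1  146.7] jawdeg -78.7 down [ 0. -0. -1.] F [ 0.3 -0.5 -0.9] T [0.01 0.01 0.05] g 0.998 j [-0.6   0.35  1.68  0.    1.11  0.78]
```

View pics/wrist6.png

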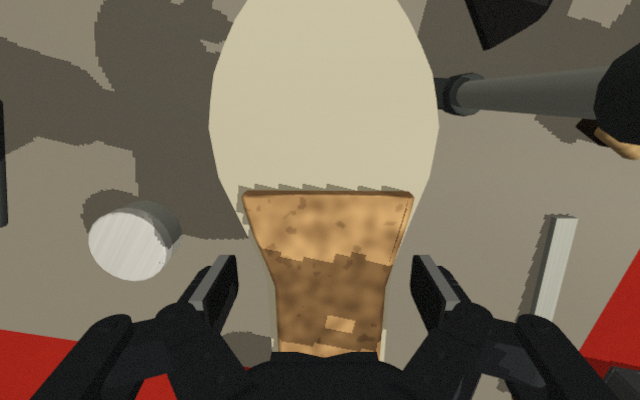

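View pics/scene6.png

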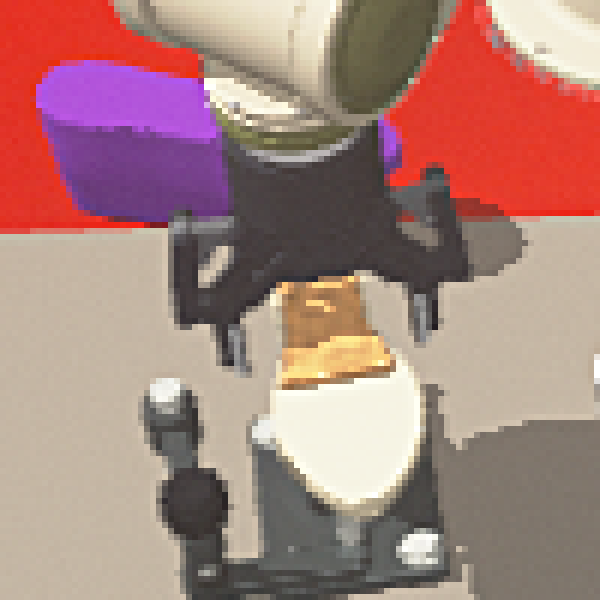

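```bash
python3 - <<'E'
from h import *
d=load("pics/wrist6.npz");s,p,R=tool()
print("proj tcp",proj(d,p),"grasp z190",proj(d,[p[0],p[1],190]))
g=cv2.cvtColor(d["frame"],cv2.COLOR_RGB2GRAY)
hsv=cv2.cvtColor(d["frame"],cv2.COLOR_RGB2HSV)
for r in(290,310,330,345):print(r,[(u,int(g[r,u]),int(hsv[r,u,1])) for u in list(range(264,284,2))+list(range(374,394,2))], d["z_map"][r,260:400:12].round().tolist())
for u in(273,385):
    q=ray(d,u,340,190);print(q,R.T@(q-p))
E
python3 -c "
import cv2
a=cv2.imread('pics/wrist6.png')[240:370,180:460];cv2.imwrite('pics/w6c.png',cv2.resize(a,None,fx=2.8,fy=2.8,interpolation=0))"
```

```text
proj tcp (np.float64(326.36445937817473), np.float64(258.64803218698177)) grasp z190 (np.float64(326.9792238226355), np.float64(315.4741570404442))
290 [(264, 129, 48), (266, 130, 48), (268, 125, 57), (270, 124, 61), (272, 123, 60), (274, 117, 66), (276, 79, 133), (278, 92, 134), (280, 98, 137), (282, 94, 141), (374, 93, 147), (376, 92, 139), (378, 82, 144), (380, 82, 140), (382, 80, 140), (384, 73, 137), (386, 124, 62), (388, 125, 58), (390, 130, 46), (392, 130, 48)] [337.0, 113.0, 108.0, 107.0, 108.0, 108.0, 107.0, 107.0, 109.0, 108.0, 106.0, 337.0]
310 [(264, 132, 51), (266, 130, 50), (268, 130, 48), (270, 126, 59), (272, 126, 58), (274, 125, 58), (276, 95, 91), (278, 86, 142), (280, 99, 140), (282, 102, 133), (374, 106, 142), (376, 105, 130), (378, 95, 141), (380, 82, 148), (382, 65, 143), (384, 116, 63), (386, 126, 59), (388, 128, 47), (390, 129, 47), (392, 129, 47)] [346.0, 118.0, 109.0, 111.0, 110.0, 111.0, 111.0, 111.0, 110.0, 110.0, 111.0, 344.0]
330 [(264, 131, 51), (266, 130, 50), (268, 129, 48), (270, 127, 58), (272, 124, 58), (274, 127, 60), (276, 126, 59), (278, 63, 140
[... 158 characters left out ...]
50), (390, 131, 51), (392, 129, 47)] [355.0, 119.0, 113.0, 115.0, 114.0, 113.0, 115.0, 114.0, 114.0, 112.0, 115.0, 355.0]
345 [(264, 80, 50), (266, 85, 48), (268, 80, 53), (270, 84, 46), (272, 174, 53), (274, 124, 61), (276, 123, 66), (278, 98, 113), (280, 124, 137), (282, 151, 131), (374, 75, 143), (376, 77, 142), (378, 124, 134), (380, 148, 97), (382, 185, 50), (384, 177, 50), (386, 130, 46), (388, 132, 46), (390, 129, 48), (392, 131, 48)] [363.0, 122.0, 116.0, 116.0, 116.0, 115.0, 116.0, 115.0, 115.0, 114.0, 117.0, 361.0]
[ 453.97204932 -160.22825052  190.        ] [-21.65132706 -43.34425307 -11.9934162 ]
[ 462.86815008 -204.34258845  190.        ] [ 23.35096115 -43.32951291 -11.89719449]
```

View pics/w6c.png

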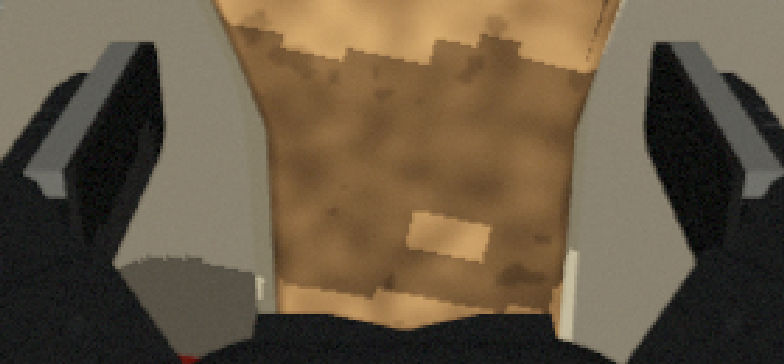

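The pads straddle the waist. The last sits about 1.3 mm towards tool +x from the finger centre, so I'll centre on it, then close gently.

```bash
python3 -m handwheel '[{"delta_pos":[0.1,0,0],"twist":[0,0,0],"jaw":0.9},{"delta_pos":[0.13,0,0],"twist":[0,0,0],"jaw":0.8},{"delta_pos":[0.13,0,0],"twist":[0,0,0],"jaw":0.72},{"delta_pos":[0.13,0,0],"twist":[0,0,0],"jaw":0.67},{"delta_pos":[0.13,0,0],"twist":[0,0,0],"jaw":0.64},{"delta_pos":[0.13,0,0],"twist":[0,0,0],"jaw":0.61},{"delta_pos":[0.13,0,0],"twist":[0,0,0],"jaw":0.59},{"delta_pos":[0.13,0,0],"twist":[0,0,0],"jaw":0.57},{"delta_pos":[0.13,0,0],"twist":[0,0,0],"jaw":0.56},{"delta_pos":[0.13,0,0],"twist":[0,0,0],"jaw":0.55}]' 20
python3 -c "
from h import *
st()"
```

```text
time_s: 10.7
eef_pos: [469.8, -180.2, 146.3]
ee_rot: [0.547, -0.547, 0.448, -0.448]
force: [0.1, -0.1, 0.0]
grip_width: 0.551
t 10.7 p [ 469.8 -180.2  146.3] jawdeg -78.7 down [ 0.  0. -1.] F [ 0.1 -0.1  0. ] T [-0.03 -0.01 -0.  ] g 0.551 j [-0.6   0.35  1.68  0.    1.11  0.77]
```

```bash
python3 -m handwheel '[{"delta_pos":[0,0,0],"twist":[0,0,0],"jaw":0.545},{"delta_pos":[0,0,0],"twist":[0,0,0],"jaw":0.54},{"delta_pos":[0,0,0],"twist":[0,0,0],"jaw":0.535},{"delta_pos":[0,0,0],"twist":[0,0,0],"jaw":0.53},{"delta_pos":[0,0,0],"twist":[0,0,0],"jaw":0.52},{"delta_pos":[0,0,0],"twist":[0,0,0],"jaw":0.5},{"delta_pos":[0,0,0],"twist":[0,0,0],"jaw":0.4},{"delta_pos":[0,0,0],"twist":[0,0,0],"jaw":0.2},{"delta_pos":[0,0,0],"twist":[0,0,0],"jaw":0},{"delta_pos":[0,0,0],"twist":[0,0,0],"jaw":0}]' 20
python3 -c "
from h import *
st()"
python3 -m handwheel '[{"delta_pos":[0,0,0],"twist":[0,0,0],"jaw":0},{"delta_pos":[0,0,0],"twist":[0,0,0],"jaw":0},{"delta_pos":[0,0,0],"twist":[0,0,0],"jaw":0},{"delta_pos":[0,0,0],"twist":[0,0,0],"jaw":0},{"delta_pos":[0,0,0],"twist":[0,0,0],"jaw":0},{"delta_pos":[0,0,0],"twist":[0,0,0],"jaw":0},{"delta_pos":[0,0,0],"twist":[0,0,0],"jaw":0},{"delta_pos":[0,0,0],"twist":[0,0,0],"jaw":0},{"delta_pos":[0,0,0],"twist":[0,0,0],"jaw":0},{"delta_pos":[0,0,0],"twist":[0,0,0],"jaw":0}]' 70
python3 - <<'E'
from h import *
from rig import imaging
st()
for n in("wrist","scene"):
    d=imaging.capture(n);np.savez(f"pics/{n}7.npz",**d);f=d["frame"][:,:,::-1].copy()
    if n=="scene": f=cv2.resize(f[150:250,200:300],(600,600),interpolation=0)
    cv2.imwrite(f"pics/{n}7.png",f)
E
```

```text
time_s: 11.53
eef_pos: [469.8, -180.2, 146.4]
ee_rot: [-0.547, 0.547, -0.448, 0.449]
force: [-0.2, -1.0, 1.7]
grip_width: 0.537
t 11.53 p [ 469.8 -180.2  146.4] jawdeg -78.7 down [ 0. -0. -1.] F [-0.2 -1.   1.7] T [-0.27  0.08  0.06] g 0.537 j [-0.6   0.35  1.68 -0.    1.11  0.77]
time_s: 12.37
eef_pos: [470.0, -180.3, 146.5]
ee_rot: [0.547, -0.547, 0.448, -0.449]
force: [0.5, -0.4, 5.0]
grip_width: 0.531
t 12.37 p [ 470.  -180.3  146.5] jawdeg -78.7 down [ 0.001 -0.    -1.   ] F [ 0.5 -0.4  5. ] T [-0.17  0.01  0.03] g 0.531 j [-0.6   0.35  1.68  0.    1.11  0.77]
```

View pics/wrist7.png

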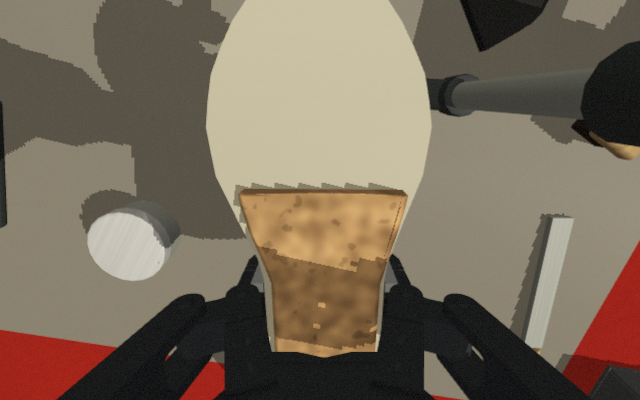

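View pics/scene7.png

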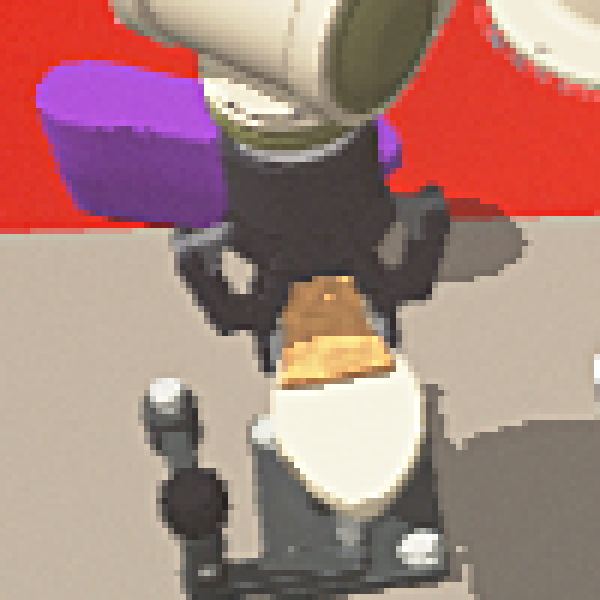

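Both pads are on the waist sides at 45 mm, and the cork is unmoved (edge at row 190). I'll lift straight up, slowly.

```bash
python3 -m handwheel '[{"delta_pos":[0,-0.05,0],"twist":[0,0,0],"jaw":0},{"delta_pos":[0,-0.15,0],"twist":[0,0,0],"jaw":0},{"delta_pos":[0,-0.3,0],"twist":[0,0,0],"jaw":0},{"delta_pos":[0,-0.5,0],"twist":[0,0,0],"jaw":0},{"delta_pos":[0,-0.7,0],"twist":[0,0,0],"jaw":0},{"delta_pos":[0,-0.95,0],"twist":[0,0,0],"jaw":0},{"delta_pos":[0,-1.2,0],"twist":[0,0,0],"jaw":0},{"delta_pos":[0,-1.4,0],"twist":[0,0,0],"jaw":0},{"delta_pos":[0,-1.5,0],"twist":[0,0,0],"jaw":0},{"delta_pos":[0,-1.5,0],"twist":[0,0,0],"jaw":0}]' 
python3 - <<'E'
from h import *
from rig import imaging
st()
d=imaging.capture("wrist");cv2.imwrite("pics/wrist8.png",d["frame"][:,:,::-1])
d=imaging.capture("scene");cv2.imwrite("pics/scene8.png",cv2.resize(d["frame"][150:250,200:300,::-1],(600,600),interpolation=0))
E
```

```text
time_s: 13.3
eef_pos: [469.9, -180.2, 161.6]
ee_rot: [0.547, -0.547, 0.448, -0.449]
force: [-0.8, -0.4, -4.7]
grip_width: 0.534
t 13.3 p [ 469.9 -180.2  161.6] jawdeg -78.7 down [ 0. -0. -1.] F [-0.8 -0.4 -4.7] T [-0.01 -0.04  0.03] g 0.534 j [-0.6   0.33  1.66  0.    1.15  0.77]
```

View pics/wrist8.png

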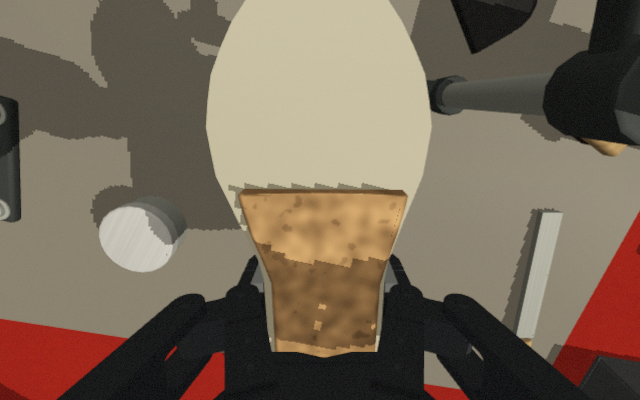

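View pics/scene8.png

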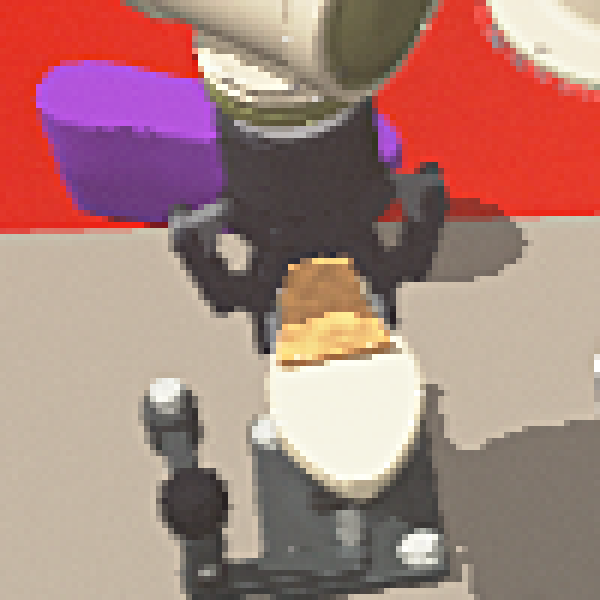

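The last rises with the gripper (4.7 N), and the wrist view of the last and cork is unchanged. I'll go up another 80 mm.

```bash
python3 -m handwheel '[{"delta_pos":[0,-0.15,0],"twist":[0,0,0],"jaw":0},{"delta_pos":[0,-0.45,0],"twist":[0,0,0],"jaw":0},{"delta_pos":[0,-0.9,0],"twist":[0,0,0],"jaw":0},{"delta_pos":[0,-1.4,0],"twist":[0,0,0],"jaw":0},{"delta_pos":[0,-1.9,0],"twist":[0,0,0],"jaw":0},{"delta_pos":[0,-2.4,0],"twist":[0,0,0],"jaw":0},{"delta_pos":[0,-2.9,0],"twist":[0,0,0],"jaw":0},{"delta_pos":[0,-3.4,0],"twist":[0,0,0],"jaw":0},{"delta_pos":[0,-3.8,0],"twist":[0,0,0],"jaw":0},{"delta_pos":[0,-4,0],"twist":[0,0,0],"jaw":0}]' 
python3 -m handwheel '[{"delta_pos":[0,-0.2,0],"twist":[0,0,0],"jaw":0},{"delta_pos":[0,-0.6,0],"twist":[0,0,0],"jaw":0},{"delta_pos":[0,-1.1,0],"twist":[0,0,0],"jaw":0},{"delta_pos":[0,-1.6,0],"twist":[0,0,0],"jaw":0},{"delta_pos":[0,-2.1,0],"twist":[0,0,0],"jaw":0},{"delta_pos":[0,-2.6,0],"twist":[0,0,0],"jaw":0},{"delta_pos":[0,-3.1,0],"twist":[0,0,0],"jaw":0},{"delta_pos":[0,-3.6,0],"twist":[0,0,0],"jaw":0},{"delta_pos":[0,-3.9,0],"twist":[0,0,0],"jaw":0},{"delta_pos":[0,-4,0],"twist":[0,0,0],"jaw":0}]' 
python3 -m handwheel '[{"delta_pos":[0,0,0],"twist":[0,0,0],"jaw":0},{"delta_pos":[0,0,0],"twist":[0,0,0],"jaw":0},{"delta_pos":[0,0,0],"twist":[0,0,0],"jaw":0},{"delta_pos":[0,0,0],"twist":[0,0,0],"jaw":0},{"delta_pos":[0,0,0],"twist":[0,0,0],"jaw":0},{"delta_pos":[0,0,0],"twist":[0,0,0],"jaw":0},{"delta_pos":[0,0,0],"twist":[0,0,0],"jaw":0},{"delta_pos":[0,0,0],"twist":[0,0,0],"jaw":0},{"delta_pos":[0,0,0],"twist":[0,0,0],"jaw":0},{"delta_pos":[0,0,0],"twist":[0,0,0],"jaw":0}]' 
python3 - <<'E'
from h import *
from rig import imaging
st()
d=imaging.capture("wrist");cv2.imwrite("pics/wrist9.png",d["frame"][:,:,::-1]);W=cloud(d)
hsv=cv2.cvtColor(d["frame"],cv2.COLOR_RGB2HSV)
k=(hsv[...,1]<70)&(W[...,2]>240);k[185:]=0;Q=W[k];A=np.c_[Q[:,:2],np.ones(len(Q))];c=np.linalg.lstsq(A,Q[:,2],rcond=None)[0];print("sole z",np.median(Q[:,2]),"slope deg",np.degrees(c[:2]))
d=imaging.capture("scene");cv2.imwrite("pics/scene9.png",cv2.resize(d["frame"][120:280,180:340,::-1],(600,600),interpolation=0))
d=imaging.capture("top");cv2.imwrite("pics/top9.png",d["frame"][:,:,::-1])
E
```

```text
time_s: 14.23
eef_pos: [470.0, -180.3, 202.0]
ee_rot: [0.547, -0.547, 0.448, -0.449]
force: [0.2, 0.5, -4.3]
grip_width: 0.529
time_s: 15.07
eef_pos: [470.0, -180.3, 241.9]
ee_rot: [0.547, -0.547, 0.448, -0.449]
force: [-0.0, 1.2, -2.8]
grip_width: 0.531
time_s: 15.9
eef_pos: [469.8, -180.1, 241.3]
ee_rot: [0.547, -0.547, 0.448, -0.448]
force: [0.1, -0.4, -4.3]
grip_width: 0.531
t 15.9 p [ 469.8 -180.1  241.3] jawdeg -78.7 down [ 0.  0. -1.] F [ 0.1 -0.4 -4.3] T [-0.02 -0.08 -0.02] g 0.531 j [-0.6   0.26  1.55  0.    1.34  0.77]
sole z 283.31419993511975 slope deg [-6.0181107   2.32155817]
```

View pics/wrist9.png

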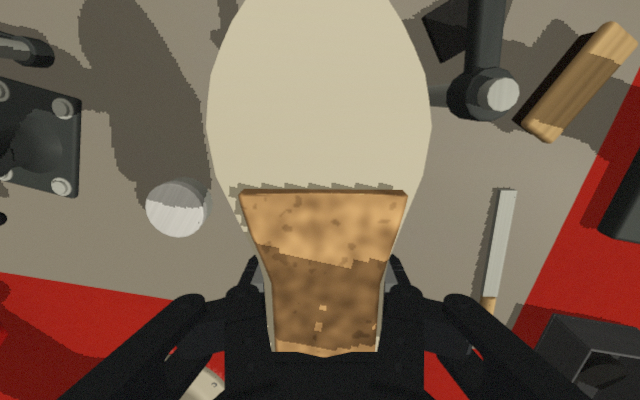

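View pics/scene9.png

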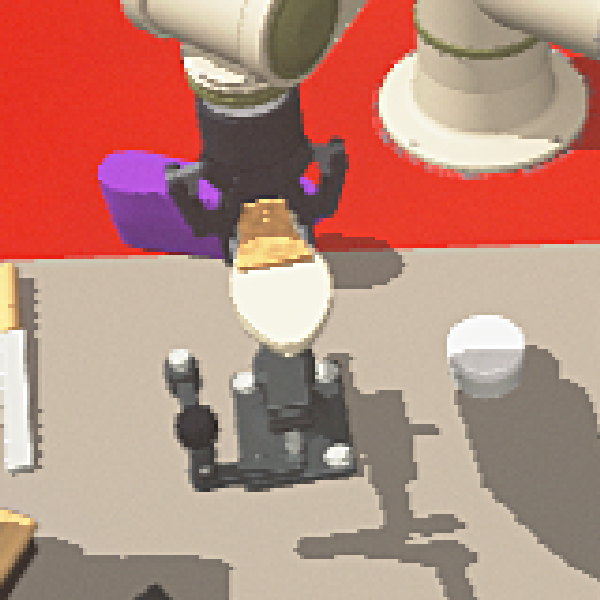

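View pics/top9.png

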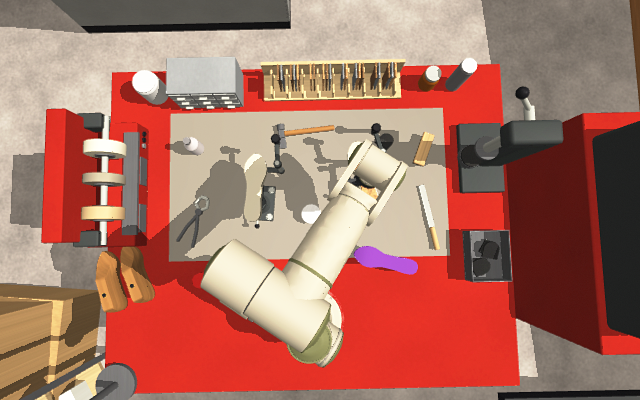

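The images match before and after the lift: the cork's edge is at row 190 and columns 240–406 in both. The slope fit probably included other objects, so I'll compare the sole and cork depth before and after the lift instead.

```bash
python3 - <<'E'
from h import *
from rig import imaging
a=load("pics/wrist7.npz");b=imaging.capture("wrist")
D=b["z_map"]-a["z_map"]
ok=(a["z_map"]>0)&(b["z_map"]>0)
for r0,r1 in((5,40),(60,100),(120,170),(200,240),(270,330)):
    for c0,c1 in((285,315),(325,355)):
        m=ok[r0:r1,c0:c1];print((r0,c0),round(float(np.mean(D[r0:r1,c0:c1][m])),2),round(float(a["z_map"][r0:r1,c0:c1].mean()),1),end=" ; ")
print()
for d in(a,b):
    W=cloud(d);Q=W[10:175:3,260:380:3].reshape(-1,3);Q=Q[np.isfinite(Q[:,2])];A=np.c_[Q[:,:2]-Q[:,:2].mean(0),np.ones(len(Q))];c=np.linalg.lstsq(A,Q[:,2],rcond=None)[0];print("sole z",c[2],"slope deg",np.degrees(c[:2]))
diff=cv2.absdiff(a["frame"],b["frame"]).max(2);print("cork patch diff",diff[185:350,280:375].mean(),"edges shift",cv2.phaseCorrelate(a["frame"][180:345,245:400,0].astype(np.float32),b["frame"][180:345,245:400,0].astype(np.float32)))
st()
E
```

```text
(5, 285) -0.08 90.7 ; (5, 325) -0.06 90.9 ; (60, 285) -0.0 93.6 ; (60, 325) -0.05 93.6 ; (120, 285) -0.04 98.3 ; (120, 325) 0.0 98.3 ; (200, 285) -0.05 100.7 ; (200, 325) -0.02 100.7 ; (270, 285) 0.04 110.9 ; (270, 325) 0.0 111.0 ; 
sole z 188.05328646369597 slope deg [-5.47632551 -1.03994292]
sole z 282.8110979048012 slope deg [-5.37103179 -1.15435529]
cork patch diff 5.182647527910686 edges shift ((0.10674282200520224, -0.13986217681686242), 0.7761353654331631)
t 16.1 p [ 469.8 -180.2  241.3] jawdeg -78.7 down [ 0. -0. -1.] F [-0.  -0.1 -4.5] T [ 0.06 -0.    0.03] g 0.531 j [-0.6   0.26  1.55 -0.    1.34  0.77]
```

```bash
python3 - <<'E'
from h import *
a=load("pics/wrist6.npz");b=load("pics/wrist7.npz")
for d in(a,b):
    W=cloud(d);Q=W[10:175:3,260:380:3].reshape(-1,3);Q=Q[np.isfinite(Q[:,2])];A=np.c_[Q[:,:2]-Q[:,:2].mean(0),np.ones(len(Q))];c=np.linalg.lstsq(A,Q[:,2],rcond=None)[0];print("sole z",c[2],"slope deg",np.degrees(c[:2]))
E
```

```text
sole z 188.1205124514759 slope deg [-5.42230906 -1.08585752]
sole z 188.05328646369597 slope deg [-5.47632551 -1.03994292]
```

The slope fit reads the same before the grip, after it and after the lift. It is therefore a bias of the fit, and the last has not tilted. I'm handing in.

```bash
python3 -c "
from rig import ctrl
print(ctrl.finish_job())"
```

```text
the job is handed in; nothing more can be done
None
```

I swung the toe clamp to its stop, gripped the last at its waist with 70 N, and lifted it straight up 95 mm. I handed it in held level and still at about 16 s.

- **Clamp:** the force rose to about 12 N when the arm reached its stop. The knob then stood about 83° round from where it started, and the toe was clear.
- **Lift:** the last's underside is about 50 mm above the pin tip. The load on the wrist is steady at about 4.5 N.
- **Level and footbed:** wrist depth on the sole and cork changed by less than 0.1 mm between seated and lifted. The cork shifted by less than 0.2 pixel in the same view.
- **A check that disagreed:** my plane fit to the sole showed about 5° of slope. It read the same before the grip, after it and after the lift, so I took it as a camera or fit bias rather than a tilt.
- **Everything else:** I did not touch the other last or the things on the bench. The final pictures show nothing out of place, but the arm hides part of the bench in the top view.

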